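# Complete the sample row and gauge the cap

## Task

Stand the loose bottle upright on the bare metal pad in the gap on the low sample shelf, in line and square with the two bottles already there, and let go of it. Then take the spring plunger gauge from its stand and, holding it upright, press its tip gently on the middle of that bottle's cap until the plunger is about half pressed in. Finish there, still holding the gauge on the cap; leave the other two bottles where they are.

Things in the scene. Friction and masses are not known exactly. Their poses are not given: they have to be found in the camera images.
- loose_bottle: the one bottle that stands on the bench by itself at the start, on the robot's left: oval bottle with a white cap, 26 mm thick along its own x, 52 mm wide along y, body 80 mm high with shoulder to 85 mm, then a round flat-topped cap 15 mm across up to 97 mm; 75 g nominal. Origin at the centre of its underside, z up. Grasp across the 26 mm thickness
- cap_top (a point): the spot to gauge: centre of the flat top of the loose bottle's cap, 97 mm above its underside, cap 15 mm across
- row_bottle_a: one of the two bottles standing in the row on the shelf, not to be handled: oval bottle with a white cap, 26 mm thick along its own x, 52 mm wide along y, body 80 mm high with shoulder to 85 mm, then a round flat-topped cap 15 mm across up to 97 mm; 75 g nominal. Origin at the centre of its underside, z up
- row_bottle_b: the other bottle standing in the row on the shelf, not to be handled: oval bottle with a white cap, 26 mm thick along its own x, 52 mm wide along y, body 80 mm high with shoulder to 85 mm, then a round flat-topped cap 15 mm across up to 97 mm; 75 g nominal. Origin at the centre of its underside, z up
- sample_shelf: fixed low white shelf, 84 mm deep (x), 200 mm long (y), board top 30 mm above its origin (centre of underside); lip on its far (+x) edge 8 mm above the board. Three places in a row along y, 62 mm apart, 4 mm in front (-x) of the middle line; bottles stand with wide faces along the row, 10 mm between neighbours. Any of the three may be the empty one
- test_pad: fixed thin bare steel pad on the shelf board, 36 x 56 x 2 mm, that marks the empty place. Origin at the centre of its underside, x across the row, y along the row
- pad_top (a point): centre of the pad's upper face, where the middle of the bottle's underside belongs; its axes are those of the pad
- gauge: plunger gauge, 150 g, upright in its stand. Origin: centre of the underside of its steel collar (44 mm across, 6 thick); z its long axis, up. Dark grey flat-sided grip from z = 6 to 76 mm, 24 mm along x (grasp across this), 30 mm along y, scale window on the -x side; end button to z = 82. Below the collar a nose 14 mm across to z = -20, then a thin plunger, 10 mm ball tip ending at z = -42
- gauge_tip (a point): lowest point of the ball tip at the end of the plunger; moves up towards the grip as the plunger is pressed
- plunger (a joint): how far the plunger is pressed in: 0 out, 0.012 m (12 mm) fully in. A spring pushes it out: 1.4 N to start, 3.5 N at half travel, 5.6 N fully in
- gauge_stand: fixed stand of the gauge, foot 70 x 70 mm, 70 mm high; origin at the centre of its underside. The gauge's collar rests on its 60 x 60 mm top plate and nose and plunger hang through a 19 mm hole, so the gauge lifts straight up, 45 mm to be clear
There are look-alikes about, which are no part of the job. Leave any black look-alike of the loose_bottle alone.

How it is judged:
By the outcome, as a careful person would: the job done as asked, in the order asked, and still so for the second after the job is handed in, while the arm keeps its last pose, push and grip.
It also fails if it takes over 54 s, if anything falls off the work surface, if the arm or the gripper's body presses on something with over 40 N, if the wrist force passes 120 N, or if a joint passes its speed limit or range.

## Robot

A 7-joint arm with a two-finger parallel gripper is mounted at the origin on the work surface; the furniture and walls round the work are solid. World frame = base frame: x ahead of the robot, y to its left, z up, the work surface at z = 0. Lengths are in m, angles in rad, forces in N, time in s.
With the tool pointing down it reaches from about 0.35 to 0.9 m from the base axis. Payload 19.9 kg.
Tool frame: the origin (TCP) lies on the mounting face of the last link; the fingertips stand 173 mm ahead of it and the grasp point (between the pads) lies 155 mm ahead of it; z points along the fingers, y is the direction in which the jaws open and shut (so a half turn about z gives the same grasp; the last joint's range is limited). The gripper opens to 85 mm and grips with 20 to 120 N. Pads are 22 mm wide; open, the fingers measure 114 mm over their backs; the gripper's body (76 mm by 85 mm) begins 54 mm behind the grasp point. The pads swing forward as they close: fully open they stand 13 mm farther back than shut.
Start: joints at [1.095, 0.417, -0.01, 1.614, 0.005, 1.111, -0.053], TCP at [0.263, -0.567, 0.405] pointing down, gripper open.
Joint ranges: [-2.81, 2.81], [-0.39, 2.02], [-1.27, 1.25], [0.06, 2.57], [-1.19, 4.33], [0.19, 2], [-2.82, 2.82]. Speed limits (rad/s): [1.89, 1.89, 2.39, 2.39, 3.01, 3.01, 3.01].

## Interface

Orientations are given as a rotation vector (axis times angle).
In Python, from cell import manip gives the robot as it stands.
- The arm moves only by the tool servo_tool, never from a script. Its argument "targets" is a list that holds one entry, the list of rows, each a list of 4 numbers: the shift along the world's x, y, z in cm, then the turn about the world's z in degrees. A call has 1 to 20 rows; each row is the pose to reach, as a shift and turn from the pose measured when the call began; what a row does not reach only later rows make up. A row lasts 1/10 s, in which the tool goes at most 50 mm and 8.59 degrees, less where a joint would pass 70% of its speed; a pose out of reach is approached as far as the arm can. A call with a gripper value outside its range is refused whole. "grip" is the gripper command: -1 is shut, 1 is fully open, values between are in proportion, set as the call begins (left out, the last holds). The fingers move at their own pace and stop on an object; "squeeze" is the grip in N (left out, the last holds). Time passes only in rows, so rows that repeat a pose let the fingers close. It gives the time, the measured TCP pose, the force and the opening at its end, in the units of the state.
- manip.observe(): the state, without advancing time (a new reading comes with each control period).
- manip.grab_frame(name): name is "scene" or "top" or "wrist"; returns (picture, depth): 400x640x3 uint8, red, green, blue; 400x640 float32, m along the optical axis (not along the pixel's ray), 0 where there is no reading.
- manip.camera_params(name): a dict with "fx", "fy", "cx", "cy" (pixels), "world_to_cam" (4x4, takes a point from world to camera coordinates); the wrist camera has in their place "mount" (4x4, takes a point from camera to tool coordinates, whose origin is the TCP and whose axes are the flange's). Camera axes: x right, y down, z forward; pixel columns grow to the right and rows downward; lengths in m; the calibration is good to about 2 mm. A picture is of the moment at which its call begins: read the wrist's pose just before it. camera_params takes no time and is no camera call.
- manip.sign_off(): hands the job in, once; it reports no verdict.
The state is a dict: "time_s": time; "joint_positions": joint angles; "qvel": joint speeds; "tau": joint torques, N m; "eef_pos": TCP position; "ee_rot": TCP orientation; "wrist_force": force on the tool from outside, world axes, zero at the start; "torque": the same for the moment, N m; "finger_gap": finger opening in m.
Only numpy, scipy, OpenCV 4.12 (cv2) and the standard library are available. Lean on these libraries where they do the work, as an engineer would, in place of code of your own. Each camera call takes 0.05 s, during which the arm holds its last target.

## Working session

There is one attempt and no reset: what is moved stays moved. The work goes in short steps, Python scripts to look and compute and a tool call to move; the robot and the scene stay as the last step left them, time stands still between calls to the robot, and variables do not carry over. Pictures are saved under pics/ and viewed, and the job is handed in when it is done.

Besides the shell and the picture viewer there is one more tool, called after "Call:" by a JSON object that holds its "name" and its "arguments", one argument or row to a line. servo_tool: Moves the arm, as the interface text tells. Its arguments: {"type":"object","properties":{"targets":{"type":"array","items":{"type":"array","items":{"type":"array","items":{"type":"number"}}}},"grip":{"type":"number"},"squeeze":{"type":"number"}},"required":["targets"]}

```bash
ls; mkdir -p pics; cat > h.py <<'E'
from cell import manip
import numpy as np, cv2
from scipy.spatial.transform import Rotation as R
def grab(n):
    st=manip.observe(); im,d=manip.grab_frame(n); p=manip.camera_params(n)
    if 'mount' in p:
        T=np.eye(4);T[:3,:3]=R.from_rotvec(st['ee_rot']).as_matrix();T[:3,3]=st['eef_pos']
        c2w=T@np.array(p['mount'])
    else: c2w=np.linalg.inv(np.array(p['world_to_cam']))
    np.savez(f'{n}.npz',im=im,d=d,c2w=c2w,K=[p['fx'],p['fy'],p['cx'],p['cy']])
    return im,d
def load(n):
    z=np.load(f'{n}.npz');return z['im'],z['d'],z['c2w'],z['K']
def cloud(n):
    im,d,c,K=load(n);v,u=np.mgrid[:d.shape[0],:d.shape[1]]
    P=np.stack([(u-K[2])/K[0]*d,(v-K[3])/K[1]*d,d],-1)@c[:3,:3].T+c[:3,3]
    P[d<=0]=np.nan
    return P
def proj(n,X):
    im,d,c,K=load(n);q=np.linalg.inv(c)@np.r_[X,1];return K[0]*q[0]/q[2]+K[2],K[1]*q[1]/q[2]+K[3]
def save(im,f,crop=None,s=1):
    if crop: im=im[crop[1]:crop[3],crop[0]:crop[2]]
    im=cv2.resize(im,None,fx=s,fy=s,interpolation=cv2.INTER_CUBIC)
    cv2.imwrite('pics/'+f,im[...,::-1])
E
python3 - <<'E'
from h import *
for n in ['scene','top']:
    im,d=grab(n); save(im,n+'1.png')
print(manip.observe())
for n in ['scene','top']: print(load(n)[2],load(n)[3])
E
```

```text
pics
{'time_s': 0.1, 'joint_positions': array([ 1.09549072,  0.41786722, -0.0103336 ,  1.61410212,  0.00468259,
        1.11070933, -0.05302824]), 'qvel': array([ 4.88978798e-04, -3.72759196e-04,  6.99718735e-04, -1.25571947e-03,
       -1.57616824e-03,  1.12076683e-03,  4.83824317e-05]), 'tau': array([ 1.54517624e-03, -8.65822148e+01,  6.80231284e-01, -4.35636127e+01,
        1.92347460e-02,  4.92117339e-03, -1.10921897e-04]), 'eef_pos': array([ 0.26267347, -0.56698453,  0.40415694]), 'ee_rot': array([-3.06698153e+00, -6.75869354e-01,  4.44653044e-04]), 'wrist_force': array([-0.3556066 , -0.46776919,  0.69309325]), 'torque': array([-0.01222356,  0.01037254,  0.00477835]), 'finger_gap': 0.0859162676103798}
[[-0.6569551  -0.53880974  0.52734624 -0.24743288]
 [-0.75387608  0.4611294  -0.46800698  0.65175662]
 [ 0.00899186 -0.70501329 -0.70913709  1.01136437]
 [ 0.          0.          0.          1.        ]] [505.19870703 505.19870703 324.25862255 188.71067076]
[[ 0.14795516 -0.96612192  0.21146561  0.19145124]
 [-0.98898156 -0.14560729  0.02672076  0.04662125]
 [ 0.00497542 -0.21308906 -0.97702011  1.27997365]
 [ 0.          0.          0.          1.        ]] [489.64221436 489.64221436 319.16180731 206.06108995]
```

View pics/scene1.png

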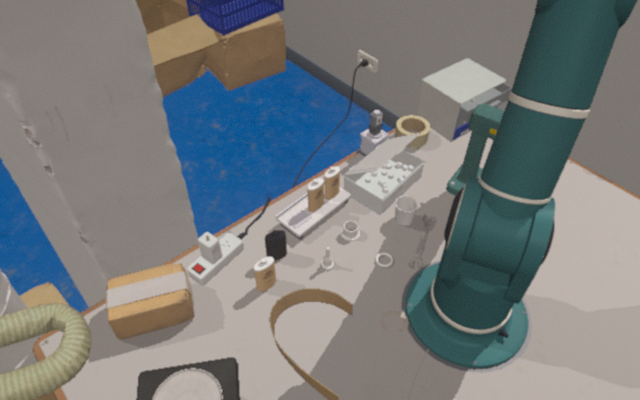

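View pics/top1.png

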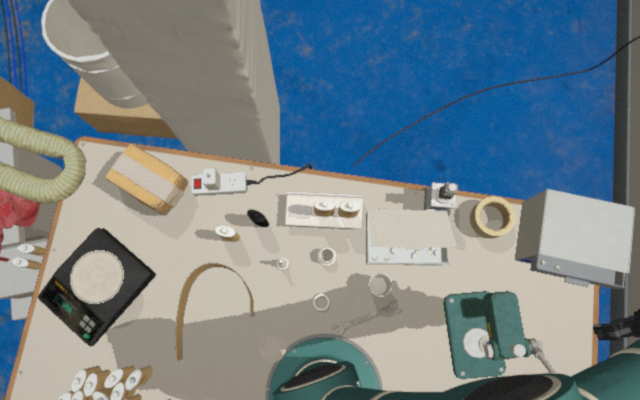

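Top view: the candidates are the white-capped tan bottle at (227,233), a black bottle at (258,217), and two shelf bottles at (324,207) and (348,208). There is also a cluster of bottles at the lower left. The gauge looks to be at (446,190). I'll enlarge to confirm.

```bash
python3 - <<'E'
from h import *
im=load('top')[0]; save(im,'c1.png',(190,160,390,290),4); 
a=cv2.resize(im[170:220,400:480],None,fx=5,fy=5,interpolation=2)
s=load('scene')[0]; b=cv2.resize(s[100:150,350:430],None,fx=5,fy=5,interpolation=2)
save(np.vstack([a,b]),'c2.png')
save(s,'c3.png',(230,155,390,300),4)
E
```

```text
(no output)
```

View pics/c1.png

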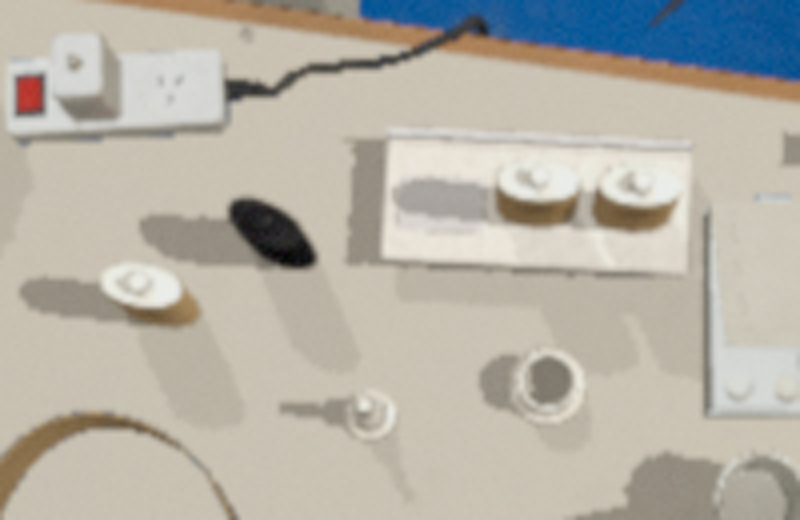

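View pics/c2.png

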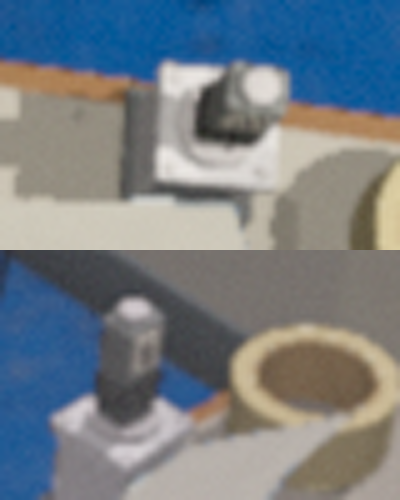

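View pics/c3.png

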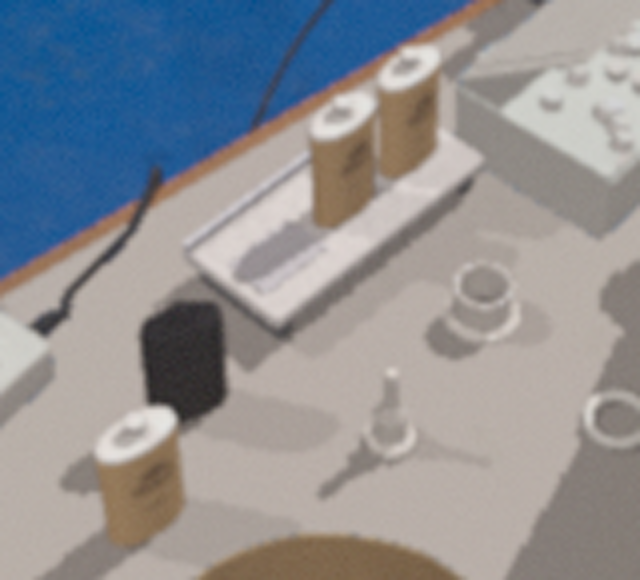

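The tan bottle with the white cap, alone on the bench at top (227,233), is the loose bottle. The black one beside it is the look-alike to leave. The empty place is the left (+y) end of the shelf. Next I measure.

```bash
python3 - <<'E'
from h import *
P=cloud('top'); im=load('top')[0]
def seg(x0,y0,x1,y1,zl,zh,name):
    Q=P[y0:y1,x0:x1].reshape(-1,3); m=(Q[:,2]>zl)&(Q[:,2]<zh); Q=Q[m]
    r=cv2.minAreaRect((Q[:,:2]*1000).astype(np.float32))
    C=np.cov(Q[:,:2].T);w,v=np.linalg.eigh(C)
    print(name,len(Q),'med z',np.median(Q[:,2]).round(4),'mean',Q.mean(0).round(4),'rect',np.round(r[0],1),np.round(r[1],1),round(r[2],1),'long dir deg',np.degrees(np.arctan2(v[1,1],v[0,1])).round(1))
seg(205,215,245,250,.07,.092,'loose sh')
seg(205,215,245,250,.093,.12,'loose cap')
seg(244,205,273,230,.05,.12,'black')
seg(310,190,336,226,.10,.122,'rowA sh'); seg(337,190,364,226,.10,.122,'rowB sh')
seg(310,190,336,226,.123,.14,'rowA cap'); seg(337,190,364,226,.123,.14,'rowB cap')
seg(280,185,370,232,.02,.035,'shelf')
seg(425,170,470,215,.06,.073,'stand top')
seg(425,170,470,215,.13,.17,'gauge grip top')
seg(425,170,470,215,.085,.14,'gauge grip')
print('z bench',np.nanmedian(P[240:250,200:220,2]))
E
```

```text
loose sh 170 med z 0.0832 mean [0.3521 0.2986 0.0825] rect [353.  300.6] [51.7 25.4] 85.7 long dir deg 87.3
loose cap 16 med z 0.0951 mean [0.3537 0.3003 0.0954] rect [353.8 300.7] [ 9.9 10.3] 11.6 long dir deg 171.0
black 203 med z 0.0827 mean [0.4004 0.2287 0.0811] rect [402.4 231. ] [51.3 25.6] 66.4 long dir deg 70.3
rowA sh 179 med z 0.1123 mean [0.4474 0.0665 0.112 ] rect [449.1  66.1] [26.6 51.9] 4.9 long dir deg 95.3
rowB sh 181 med z 0.1126 mean [0.4529 0.0048 0.1122] rect [454.3   4.7] [25.8 51. ] 1.3 long dir deg 96.4
rowA cap 14 med z 0.1259 mean [0.4481 0.0662 0.1257] rect [448.4  67.4] [9.8 9.7] 8.8 long dir deg -173.1
rowB cap 18 med z 0.1245 mean [0.455  0.0045 0.1248] rect [455.3   4.8] [10.3  9.6] 10.6 long dir deg -153.1
shelf 1816 med z 0.0293 mean [0.4475 0.0759 0.0292] rect [453.4  60.4] [ 90.9 213.1] 4.5 long dir deg 93.2
stand top 342 med z 0.0688 mean [ 0.5134 -0.2204  0.0686] rect [ 514.7 -227.4] [70.3 85.7] 81.8 long dir deg -157.4
gauge grip top 147 med z 0.1454 mean [ 0.5263 -0.227   0.145 ] rect [ 527.9 -228.8] [30.8 25.2] 88.2 long dir deg 81.5
gauge grip 128 med z 0.1106 mean [ 0.5215 -0.2235  0.112 ] rect [ 528.3 -229. ] [31.1 26.5] 88.1 long dir deg 59.4
z bench -0.001342778300038372
```

Call:
{"name": "servo_tool", "arguments": {
  "targets": [
    [[2.5,4,0,5],[5,8,0,10],[7.5,12,0,15],[10,16.5,0,20],[12.5,21,0,25],[15,25,0,30],[17,29,0,35],[18,33,0,40],[18,37,0,45],[18,41,0,50],[18,45,0,55],[18,49,0,60],[18,53,0,65],[18,57,0,70],[18,61,0,70],[18,65,0,70],[18,65,0,70],[18,65,0,70]]
  ]
}}

```text
time_s: 1.9
eef_pos: [0.4425, 0.0835, 0.4039]
ee_rot: [-2.123, -2.315, 0.002]
wrist_force: [0.5, -0.3, 0.2]
finger_gap: 0.0851
```

```bash
python3 - <<'E'
from h import *
im,d=grab('wrist'); save(im,'w1.png')
s=manip.observe();print(s['time_s'],s['eef_pos'],s['ee_rot'],s['joint_positions'].round(2))
E
```

```text
1.95 [0.44260642 0.08268835 0.40391838] [-2.12462773e+00 -2.31297718e+00  2.11049213e-03] [ 0.33  0.14 -0.63  2.01  0.1   1.02 -0.26]
```

View pics/w1.png

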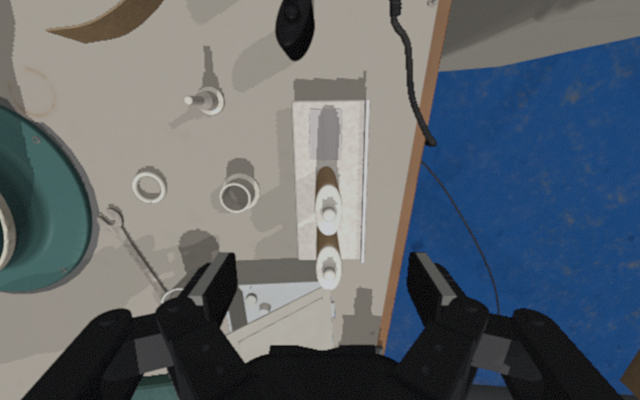

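The wrist view shows the shelf at (330,180) with row bottles at (328,210) and (329,268). The pad is at about (326,135), in shadow, with the black bottle at (295,25). I'll measure the row and the pad.

```bash
python3 - <<'E'
from h import *
im,d,c,K=load('wrist');P=cloud('wrist')
save(im,'w1c.png',(280,70,390,300),2.6)
save(im,'w1p.png',(290,95,375,175),8)
def seg(x0,y0,x1,y1,zl,zh,name):
    Q=P[y0:y1,x0:x1].reshape(-1,3); m=(Q[:,2]>zl)&(Q[:,2]<zh); Q=Q[m]
    r=cv2.minAreaRect((Q[:,:2]*1000).astype(np.float32))
    print(name,len(Q),'med z',np.median(Q[:,2]).round(4),'mean',Q.mean(0).round(4),'rect',np.round(r[0],1),np.round(r[1],1),round(r[2],1))
seg(305,170,350,240,.105,.122,'A sh');seg(305,240,350,295,.105,.122,'B sh')
seg(305,170,350,240,.123,.14,'A cap');seg(305,240,350,295,.123,.14,'B cap')
seg(285,95,380,270,.022,.034,'shelf')
seg(285,95,380,270,.035,.05,'lip')
print('bench',np.nanmedian(P[150:180,250:280,2]))
pr=np.array([443.8,127.9])/1000
for a,b in [(0,0),(18,28),(18,-28),(-18,28),(-18,-28)]:
    t=np.radians(4.9); o=np.array([a*np.cos(t)-b*np.sin(t),a*np.sin(t)+b*np.cos(t)])/1000
    print(a,b,np.round(proj('wrist',np.r_[pr+o,.032]),1))
E
```

```text
A sh 1032 med z 0.1151 mean [0.4493 0.071  0.1149] rect [449.8  68.5] [24.8 50.9] 5.1
B sh 887 med z 0.115 mean [0.4551 0.0109 0.1146] rect [456.    6.7] [25.2 51.4] 5.1
A cap 152 med z 0.1266 mean [0.4499 0.0684 0.1265] rect [450.   67.7] [11.9 12.3] 44.1
B cap 132 med z 0.1268 mean [0.4559 0.0073 0.1266] rect [456.    6.3] [12.  12.1] 65.0
shelf 8687 med z 0.0312 mean [0.4496 0.0855 0.0313] rect [443.4  60.8] [ 99.5 213.1] 5.6
lip 681 med z 0.0389 mean [0.4872 0.0824 0.039 ] rect [461.   63.4] [ 74.8 212.3] 4.2
bench 0.0007624177289787815
0 0 [326.4 136. ]
18 28 [342.7 110.5]
18 -28 [341.6 160.3]
-18 28 [310.4 110.4]
-18 -28 [310.9 160.2]
```

View pics/w1p.png

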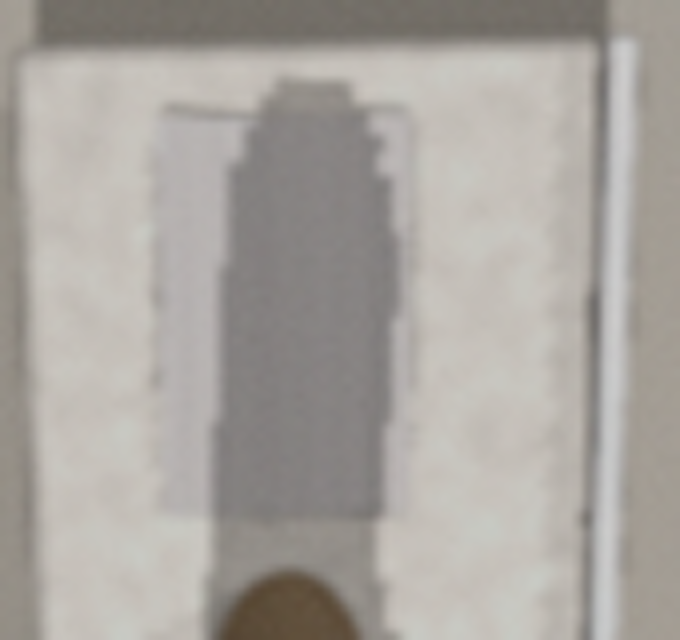

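Call:
{"name": "servo_tool", "arguments": {
  "targets": [
    [[-2,4,-1,-3],[-4.5,8,-2,-6],[-6.5,12,-3,-9],[-9,16.5,-4,-9],[-9,16.5,-4,-9],[-9,16.5,-4,-9],[-9,16.5,-4,-9]]
  ]
}}

```text
time_s: 2.65
eef_pos: [0.3534, 0.2465, 0.3639]
ee_rot: [-2.302, -2.137, 0.002]
wrist_force: [-0.0, 0.1, 1.0]
finger_gap: 0.0852
```

```bash
cat >> h.py <<'E'
def yawy():
    s=manip.observe();M=R.from_rotvec(s['ee_rot']).as_matrix();return np.degrees(np.arctan2(M[1,1],M[0,1])),M[:,2]
E
python3 - <<'E'
from h import *
im,d=grab('wrist'); save(im,'w2.png')
s=manip.observe();print(s['time_s'],s['eef_pos'],yawy())
P=cloud('wrist')
m=(P[...,2]>.07)&(P[...,2]<.12)&(abs(P[...,0]-.353)<.045)&(abs(P[...,1]-.3)<.04)
for lo,hi in [(.075,.0905),(.092,.11)]:
    Q=P[m&(P[...,2]>lo)&(P[...,2]<hi)]
    r=cv2.minAreaRect((Q[:,:2]*1000).astype(np.float32));print(len(Q),np.median(Q[:,2]),Q.mean(0),r)
Q=P[(P[...,2]>.05)&(P[...,2]<.11)&(P[...,0]>.37)&(abs(P[...,1]-.225)<.045)]
r=cv2.minAreaRect((Q[:,:2]*1000).astype(np.float32));print('black',len(Q),r)
E
```

```text
2.7 [0.35350923 0.24639852 0.36396438] (np.float64(-4.2864520552655065), array([-1.45730164e-03, -4.49164572e-04, -9.99998837e-01]))
1354 0.08511522023029687 [0.35379226 0.3034669  0.08505956] ((353.5562438964844, 302.1747131347656), (51.017425537109375, 25.32145118713379), 85.74296569824219)
200 0.09671017146791829 [0.35408912 0.30227322 0.09660241] ((354.12237548828125, 302.0279235839844), (12.033199310302734, 12.01281452178955), 85.94219970703125)
black 1657 ((403.27069091796875, 233.7202911376953), (51.27372741699219, 25.492191314697266), 69.99568939208984)
```

View pics/w2.png

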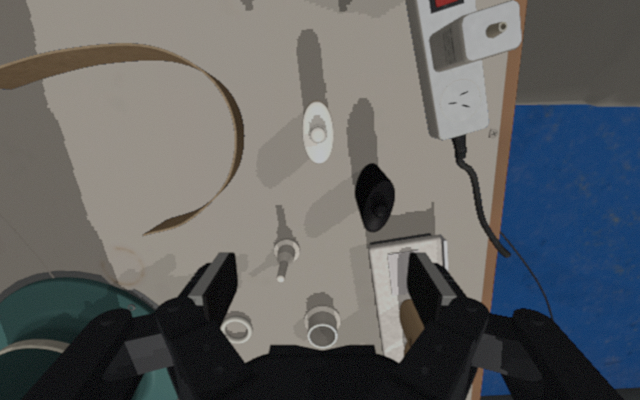

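```bash
python3 - <<'E'
from h import *
P=cloud('wrist')
for u,v in [(240,130),(238,110),(225,85),(243,150)]: print(P[v,u-4:u+3].round(3).tolist())
E
```

```text
[[0.276, 0.307, 0.047], [0.275, 0.307, 0.042], [0.274, 0.307, 0.035], [0.274, 0.306, 0.031], [0.274, 0.306, 0.026], [0.272, 0.305, 0.018], [0.272, 0.305, 0.012]]
[[0.273, 0.326, 0.033], [0.272, 0.326, 0.027], [0.272, 0.326, 0.022], [0.271, 0.326, 0.016], [0.27, 0.326, 0.01], [0.27, 0.325, 0.004], [0.27, 0.325, 0.001]]
[[0.262, 0.35, 0.025], [0.26, 0.351, 0.017], [0.258, 0.351, 0.008], [0.257, 0.352, 0.001], [0.258, 0.352, 0.002], [0.259, 0.352, 0.001], [0.26, 0.352, 0.001]]
[[0.27, 0.286, 0.028], [0.269, 0.285, 0.022], [0.268, 0.284, 0.015], [0.267, 0.283, 0.008], [0.266, 0.282, 0.001], [0.268, 0.282, 0.001], [0.269, 0.282, 0.0]]
```

Call:
{"name": "servo_tool", "arguments": {
  "targets": [
    [[0,3,0,0],[0.03,5.55,-1,0],[0.03,5.55,-4,0],[0.03,5.55,-8,0],[0.03,5.55,-11,0],[0.03,5.55,-13,0],[0.03,5.55,-14.9,0],[0.03,5.55,-14.9,0],[0.03,5.55,-14.9,0],[0.03,5.55,-14.9,0]]
  ],
  "grip": 0.3,
  "squeeze": 30
}}

```text
time_s: 3.7
eef_pos: [0.3544, 0.3017, 0.216]
ee_rot: [-2.304, -2.136, -0.0]
wrist_force: [-1.1, 1.1, 0.8]
finger_gap: 0.0557
```

```bash
python3 - <<'E'
from h import *
s=manip.observe();print(s['time_s'],s['eef_pos'],yawy(),s['wrist_force'])
im,d=grab('wrist'); save(im,'w3.png')
E
```

```text
3.7 [0.35443886 0.30172473 0.21599996] (np.float64(-4.345029790555945), array([-9.68860985e-05,  1.11864167e-04, -9.99999989e-01])) [-1.12880196  1.06232849  0.80866191]
```

View pics/w3.png

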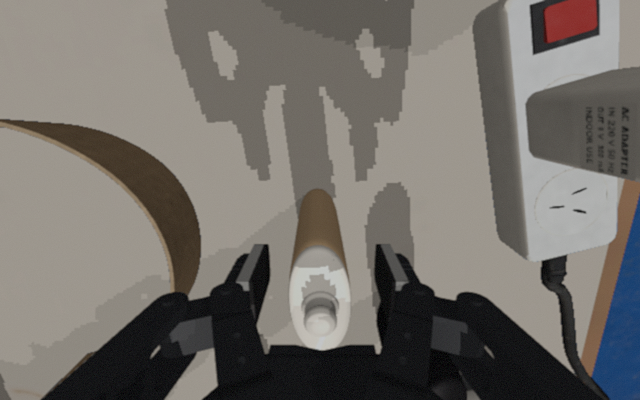

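The bottle sits centred between the pads, with its cap at (320,315) and the pads at x≈260 and 385. I'll close, then lift slightly.

Call:
{"name": "servo_tool", "arguments": {
  "targets": [
    [[0,0,0,0],[0,0,0,0],[0,0,0,0],[0,0,0,0],[0,0,0,0],[0,0,0,0],[0,0,0,0],[0,0,0,0]]
  ],
  "grip": -1,
  "squeeze": 30
}}

```text
time_s: 4.55
eef_pos: [0.3547, 0.3019, 0.2166]
ee_rot: [2.304, 2.135, 0.002]
wrist_force: [0.1, -2.5, 10.5]
finger_gap: 0.0253
```

Call:
{"name": "servo_tool", "arguments": {
  "targets": [
    [[0,0,2,0],[0,0,5,0],[0,0,9,0],[0,0,12,0],[0,0,12,0],[0,0,12,0],[0,0,12,0]]
  ]
}}

```text
time_s: 5.25
eef_pos: [0.3545, 0.3016, 0.3358]
ee_rot: [2.304, 2.135, 0.0]
wrist_force: [-0.9, -0.1, -1.0]
finger_gap: 0.0253
```

```bash
python3 - <<'E'
from h import *
s=manip.observe();print(s['time_s'],s['eef_pos'],yawy(),s['wrist_force'],s['finger_gap'])
im,d=grab('wrist'); save(im,'w4.png')
im,d=grab('scene'); save(im,'s4.png',(200,160,360,300),4)
P=cloud('wrist');Q=P[(P[...,2]>.15)&(np.abs(P[...,0]-.354)<.012)&(np.abs(P[...,1]-.302)<.04)]
print(len(Q),np.percentile(Q[:,2],[5,50,90,99]))
Q=Q[Q[:,2]>np.percentile(Q[:,2],99)-.003];print(Q.mean(0))
E
```

```text
5.25 [0.35453422 0.301602   0.33579465] (np.float64(-4.3469654653779175), array([ 2.89076616e-04, -2.86489566e-04, -9.99999917e-01])) [-0.94463734 -0.14494769 -1.01250823] 0.025319036848738943
12978 [0.17539278 0.21531506 0.2526333  0.25991357]
[0.34932107 0.32222264 0.25885347]
```

View pics/w4.png

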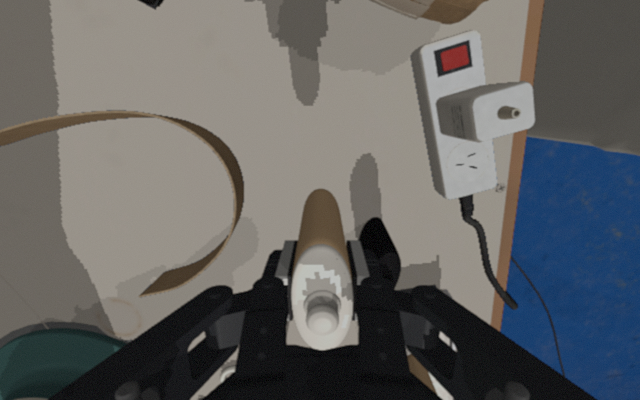

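View pics/s4.png

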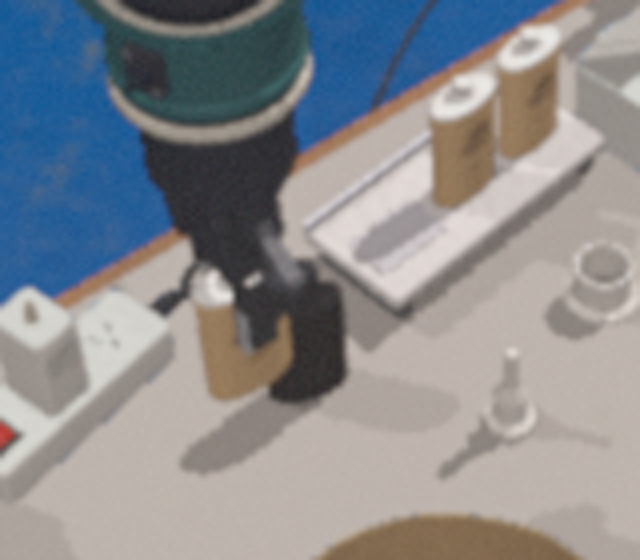

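Call:
{"name": "servo_tool", "arguments": {
  "targets": [
    [[0,0,3,0],[2,-4,3,2.5],[4,-8,3,5],[6,-12,3,7.5],[8,-16,3,9.5],[8.93,-17.25,2,9.5],[8.93,-17.25,-1,9.5],[8.93,-17.25,-4,9.5],[8.93,-17.25,-6,9.5],[8.93,-17.25,-6,9.5],[8.93,-17.25,-6,9.5],[8.93,-17.25,-6,9.5]]
  ]
}}

```text
time_s: 6.55
eef_pos: [0.4441, 0.1296, 0.2765]
ee_rot: [2.118, 2.319, 0.001]
wrist_force: [0.3, 0.5, -0.6]
finger_gap: 0.0258
```

```bash
python3 - <<'E'
from h import *
s=manip.observe();print(s['time_s'],s['eef_pos'],yawy(),s['wrist_force'],s['finger_gap'])
im,d=grab('wrist'); save(im,'w5.png')
im,d=grab('scene'); save(im,'s5.png',(230,120,390,260),4)
E
```

```text
6.55 [0.44405112 0.12961376 0.2765137 ] (np.float64(5.18284068400658), array([ 7.83084570e-04, -4.79305831e-05, -9.99999692e-01])) [ 0.25796904  0.49057426 -0.58525271] 0.025825233020313837
```

View pics/w5.png

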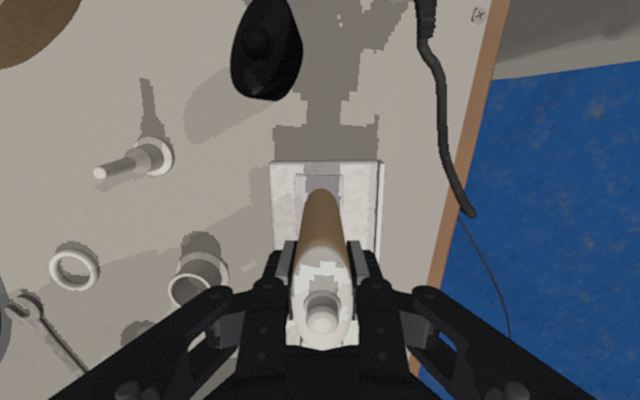

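View pics/s5.png

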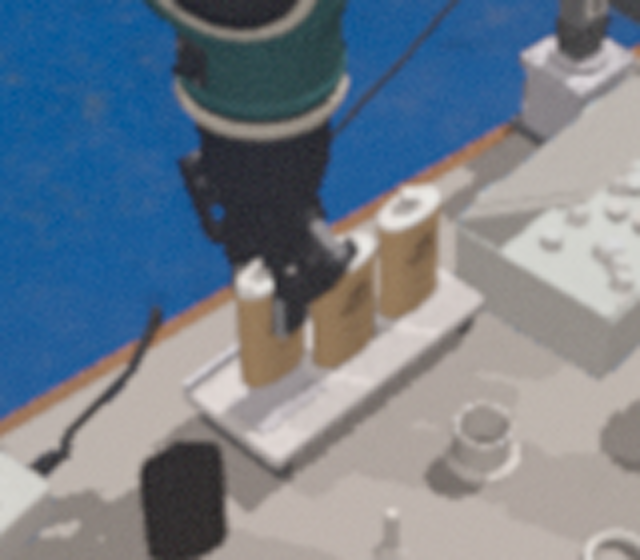

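```bash
python3 - <<'E'
from h import *
im=load('wrist')[0];save(im,'w5c.png',(260,150,390,260),6)
t=np.radians(5.2)
def w(a,b,z,c): return np.array([c[0]+a*np.cos(t)-b*np.sin(t),c[1]+a*np.sin(t)+b*np.cos(t),z])
for z in (.058,.060,.062): print('bottle far',proj('wrist',w(0,.026,z,(.44405,.1296))))
for c in [(.444,.129)]: print('pad far L,R',proj('wrist',w(-.018,.028,.032,c)),proj('wrist',w(.018,.028,.032,c)))
E
```

```text
bottle far (np.float64(320.7202355884729), np.float64(187.09694478703767))
bottle far (np.float64(320.71077733528796), np.float64(187.90958015938466))
bottle far (np.float64(320.7011313066772), np.float64(188.73834884409297))
pad far L,R (np.float64(296.6587477292744), np.float64(175.9769614745215)) (np.float64(344.71494529626534), np.float64(175.98617693678207))
```

View pics/w5c.png

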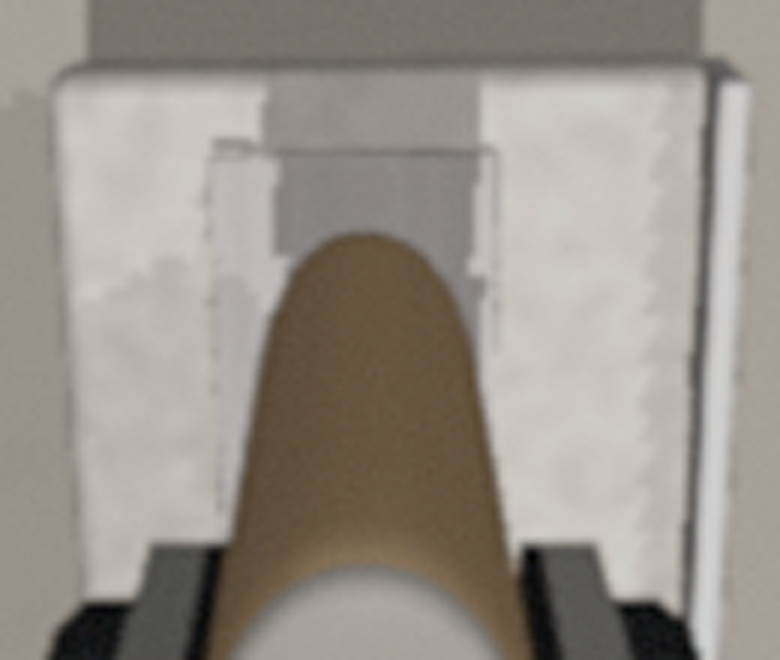

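Call:
{"name": "servo_tool", "arguments": {
  "targets": [
    [[-0.04,0.02,-1,0],[-0.07,0.03,-2,0],[-0.07,0.03,-2.4,0],[-0.07,0.03,-2.4,0],[-0.07,0.03,-2.4,0],[-0.07,0.03,-2.4,0]]
  ]
}}

```text
time_s: 7.25
eef_pos: [0.4434, 0.1298, 0.2528]
ee_rot: [2.118, 2.319, 0.001]
wrist_force: [-0.9, 0.4, -0.6]
finger_gap: 0.0262
```

```bash
python3 - <<'E'
from h import *
s=manip.observe();print(s['time_s'],s['eef_pos'],yawy(),s['wrist_force'],s['finger_gap'])
im,d=grab('wrist');save(im,'w6c.png',(260,150,390,260),6)
t=np.radians(5.2);e=s['eef_pos']
def w(a,b,z,c): return np.array([c[0]+a*np.cos(t)-b*np.sin(t),c[1]+a*np.sin(t)+b*np.cos(t),z])
z=e[2]-.2166+.0005
print('bottle far',z,proj('wrist',w(0,.026,z,e)))
for c in [(.444,.129)]: print('pad far L,R',proj('wrist',w(-.018,.028,.032,c)),proj('wrist',w(.018,.028,.032,c)))
E
```

```text
7.25 [0.44344125 0.12979308 0.25275179] (np.float64(5.171086648786231), array([ 1.53303942e-03, -1.09355559e-04, -9.99998819e-01])) [-0.8552682   0.36625153 -0.57985742] 0.026194687695316955
bottle far 0.036651790556278846 (np.float64(320.46031098910083), np.float64(188.02060483000795))
pad far L,R (np.float64(294.4235711661784), np.float64(184.488336789944)) (np.float64(347.97294864454426), np.float64(184.47685032323616))
```

View pics/w6c.png

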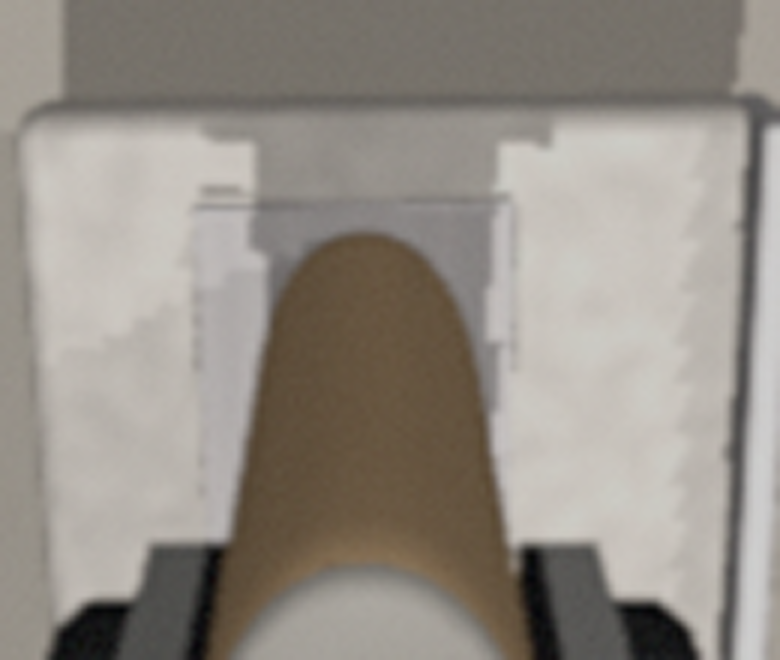

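```bash
python3 - <<'E'
from h import *
im,d,c,K=load('wrist')
def bp(u,v,z):
    r=c[:3,:3]@np.array([(u-K[2])/K[0],(v-K[3])/K[1],1]);return (c[:3,3]+r*(z-c[2,3])/r[2])[:2]*1000
def ang(a,b): q=b-a;return np.degrees(np.arctan2(q[1],q[0]))
L1,L2=bp(263.7,170,.030),bp(270,250,.030);print('shelf L',L1,L2,ang(L2,L1)-90)
R1,R2=bp(384.7,170,.030),bp(381.3,250,.030);print('shelf R',R1,R2,ang(R2,R1)-90)
T1,T2=bp(292,184.3,.032),bp(345.3,183.5,.032);print('pad top',T1,T2,ang(T1,T2),np.linalg.norm(T2-T1))
print('apex',bp(320.8,188.7,.0363))
m=(T1+T2)/2; print('pad centre est',[m+28*np.array([np.sin(np.radians(y)),-np.cos(np.radians(y))]) for y in (5.2,5.6,6)])
E
```

```text
shelf L [402.30921656 162.84978683] [408.7195791 103.6668798] 6.181859361534791
shelf R [482.91946774 170.17294022] [489.7153872  110.99474614] 6.551048851420802
pad top [421.90625944 155.23684562] [457.52020492 159.02795115] 6.076255086031129 35.8151587131813
apex [441.35743137 155.14380105]
pad centre est [array([442.25094442, 129.24763523]), array([442.44555337, 129.26603119]), array([442.64002915, 129.28578532])]
```

Call:
{"name": "servo_tool", "arguments": {
  "targets": [
    [[-0.08,0,0,0.5],[-0.08,0,-0.1,0.5],[-0.08,0,-0.2,0.5],[-0.08,0,-0.3,0.5],[-0.08,0,-0.35,0.5],[-0.08,0,-0.4,0.5],[-0.08,0,-0.4,0.5],[-0.08,0,-0.4,0.5]]
  ]
}}

```text
time_s: 8.1
eef_pos: [0.4427, 0.1297, 0.2488]
ee_rot: [2.108, 2.327, 0.002]
wrist_force: [-0.1, -1.1, -0.2]
finger_gap: 0.0255
```

```bash
python3 - <<'E'
from h import *
s=manip.observe();print(s['time_s'],s['eef_pos'],yawy(),s['wrist_force'],s['finger_gap'])
im,d=grab('wrist');save(im,'w7c.png',(260,150,390,260),6)
E
```

```text
8.1 [0.44266099 0.12974376 0.24878544] (np.float64(5.66356834159401), array([ 1.68090059e-03, -1.18659412e-04, -9.99998580e-01])) [-0.10184633 -1.11124387 -0.17749462] 0.0254566068873288
```

View pics/w7c.png

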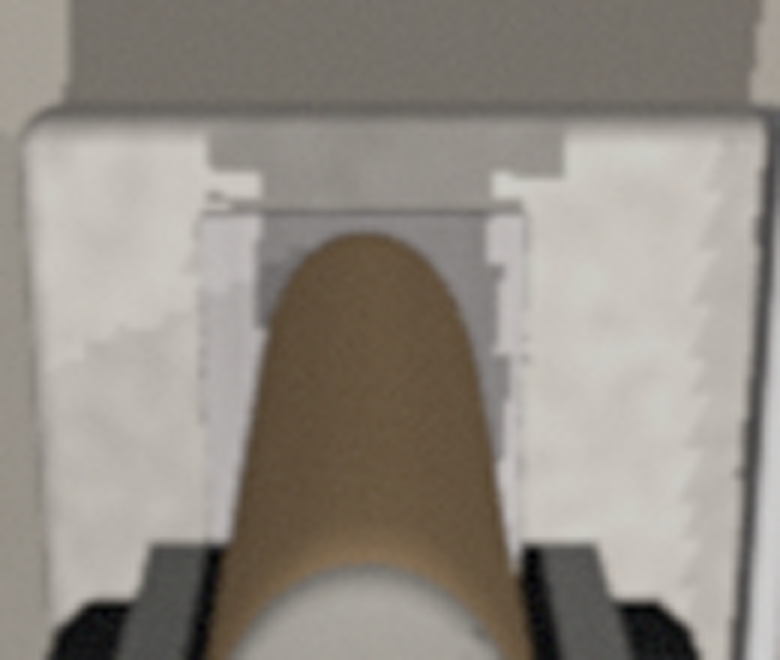

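Call:
{"name": "servo_tool", "arguments": {
  "targets": [
    [[-0.03,0,-0.03,0],[-0.03,0,-0.06,0],[-0.03,0,-0.09,0],[-0.03,0,-0.09,0]]
  ]
}}

```text
time_s: 8.55
eef_pos: [0.4426, 0.1299, 0.2486]
ee_rot: [2.107, 2.327, 0.002]
wrist_force: [-4.0, -3.2, 19.1]
finger_gap: 0.0255
```

Call:
{"name": "servo_tool", "arguments": {
  "targets": [
    [[0,0,0,0],[0,0,0.02,0],[0,0,0.02,0]]
  ]
}}

```text
time_s: 8.85
eef_pos: [0.4426, 0.1298, 0.2487]
ee_rot: [2.107, 2.327, 0.002]
wrist_force: [0.2, -0.0, 0.0]
finger_gap: 0.0257
```

Force is down to zero, with the bottle resting on the pad. I'll release with a moderate opening.

Call:
{"name": "servo_tool", "arguments": {
  "targets": [
    [[0,0,0,0],[0,0,0,0],[0,0,0,0],[0,0,0,0],[0,0,0,0]]
  ],
  "grip": 0.3
}}

```text
time_s: 9.35
eef_pos: [0.4426, 0.1298, 0.2487]
ee_rot: [2.108, 2.327, 0.002]
wrist_force: [-0.4, -0.7, -0.5]
finger_gap: 0.0555
```

Call:
{"name": "servo_tool", "arguments": {
  "targets": [
    [[0,0,2,0],[0,0,5,0],[0,0,9,0],[0,0,13,0],[0,0,15,0],[0,-4,15,0],[0,-5,15,0],[0,-5,15,0],[0,-5,15,0]]
  ]
}}

```text
time_s: 10.25
eef_pos: [0.4425, 0.0803, 0.3986]
ee_rot: [2.108, 2.327, 0.002]
wrist_force: [0.9, 0.2, -1.2]
finger_gap: 0.0552
```

```bash
python3 - <<'E'
from h import *
s=manip.observe();print(s['time_s'],s['eef_pos'],yawy(),s['wrist_force'],s['finger_gap'])
im,d=grab('wrist');save(im,'w8.png');P=cloud('wrist');save(im,'w8c.png',(270,60,400,290),2.6)
im,d=grab('scene'); save(im,'s8.png',(230,120,390,260),4)
for y,x in [(.129,.443),(.0675,.45),(.0065,.456)]:
    m=(abs(P[...,0]-x)<.03)&(abs(P[...,1]-y)<.03)
    for lo,hi in [(.105,.1205),(.123,.14)]:
        Q=P[m&(P[...,2]>lo)&(P[...,2]<hi)]
        r=cv2.minAreaRect((Q[:,:2]*1000).astype(np.float32));print(len(Q),np.median(Q[:,2]).round(4),np.round(r[0],1),np.round(r[1],1),round(r[2],1))
E
```

```text
10.25 [0.44250562 0.08026387 0.3985891 ] (np.float64(5.656393627426111), array([ 2.29661269e-03, -3.22085229e-04, -9.99997311e-01])) [ 0.8533576   0.19021709 -1.16700047] 0.05520542138038106
1299 0.1171 [444. 130.] [25.7 50.8] 7.2
192 0.1288 [444.6 130.2] [11.4 12.1] 5.7
1073 0.1151 [449.2  68.5] [25.3 50.9] 5.6
156 0.1268 [449.9  68.3] [11.5 11.6] 5.7
913 0.115 [455.7   6.7] [24.9 51.6] 5.9
138 0.1266 [456.    6.1] [11.4 11.9] 5.6
```

View pics/w8.png

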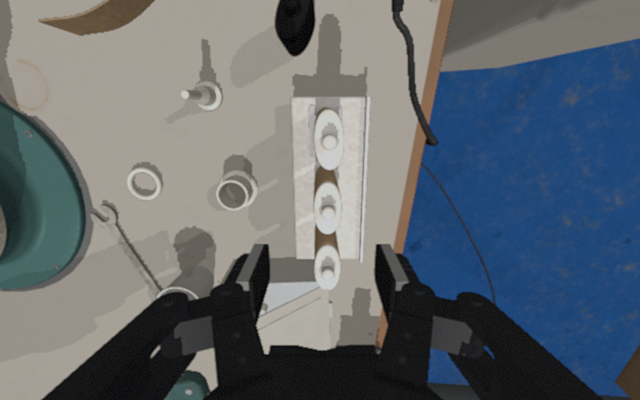

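View pics/s8.png

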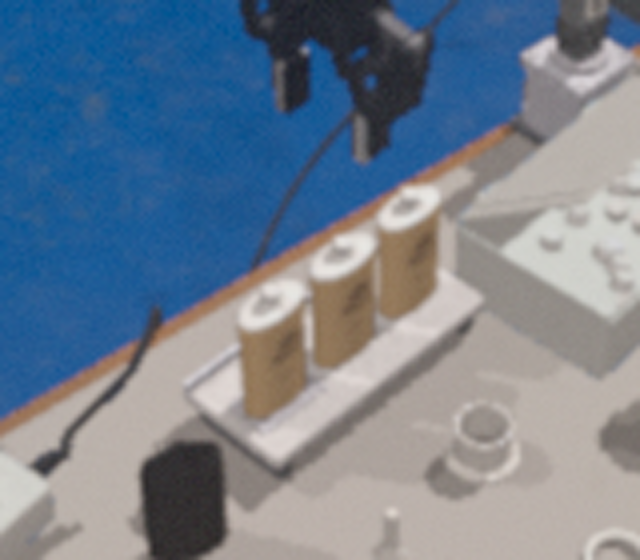

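```bash
python3 - <<'E'
from h import *
P=cloud('wrist')
for y,x in [(.129,.443),(.0675,.45),(.0065,.456)]:
    m=(abs(P[...,0]-x)<.03)&(abs(P[...,1]-y)<.032)&(P[...,2]>.1125)
    Q=P[m];h=cv2.convexHull((Q[:,:2]*1000).astype(np.float32));print(np.round(sum(map(list,[cv2.fitEllipse(h)[0],cv2.fitEllipse(h)[1]]),[]),1),cv2.fitEllipse(h)[2], cv2.fitEllipseDirect(h)[2])
E
```

```text
[443.9 121.1  61.3  72.8] 78.65664672851562 21.888628005981445
[447.   75.1  60.1  79.4] 95.46437072753906 92.7224349975586
[455.9   6.3  25.8  50.7] 5.311888694763184 5.314154148101807
```

```bash
python3 - <<'E'
from h import *
P=cloud('wrist')
for y,x in [(.130,.444),(.0685,.4495),(.0065,.456)]:
    for zz in (.111,.1125,.114):
        m=(abs(P[...,0]-x)<.03)&(abs(P[...,1]-y)<.029)&(P[...,2]>zz)&(P[...,2]<.14)
        m=m.astype(np.uint8);n,l,st,_=cv2.connectedComponentsWithStats(m);k=1+np.argmax(st[1:,4])
        Q=P[l==k];h=cv2.convexHull((Q[:,:2]*1000).astype(np.float32));e=cv2.fitEllipseDirect(h);C=np.cov(Q[:,:2].T);w,v=np.linalg.eigh(C)
        print(len(Q),np.round(e[0],1),np.round(e[1],1),round(e[2],1),'pca',np.degrees(np.arctan2(-v[0,1],v[1,1]))%180)
E
```

```text
1488 [444.2 130.1] [26.2 51.6] 8.0 pca 7.891453239564092
1471 [444.4 130. ] [25.7 51.5] 7.7 pca 7.722298936077643
1467 [444.4 129.9] [25.8 51.1] 7.8 pca 7.732281827381571
1161 [449.7  67.9] [25.8 50.9] 5.8 pca 5.9537668364862695
1153 [449.7  67.9] [25.7 50.9] 5.7 pca 5.935481355982557
1051 [449.7  67.9] [24.9 50.1] 6.1 pca 6.030775781172267
971 [455.9   6.4] [25.8 50.8] 5.4 pca 5.718198603214799
954 [455.9   6.3] [25.8 50.7] 5.3 pca 5.611571578000377
883 [455.8   6.2] [25.2 50.8] 5.4 pca 5.614066281836755
```

The bottle stands in the row, within 1 mm of the line. Its yaw reads about 7.8° against 5.7° for its neighbours, so I'll regrasp and square it.

Call:
{"name": "servo_tool", "arguments": {
  "targets": [
    [[0.07,4,0,1],[0.07,4.95,0,2],[0.07,4.95,-3,2],[0.07,4.95,-7,2],[0.07,4.95,-10,2],[0.07,4.95,-13,2],[0.07,4.95,-14.9,2],[0.07,4.95,-14.9,2],[0.07,4.95,-14.9,2]]
  ],
  "squeeze": 20
}}

```text
time_s: 11.25
eef_pos: [0.4432, 0.131, 0.25]
ee_rot: [2.064, 2.367, 0.002]
wrist_force: [-0.9, 0.6, 0.7]
finger_gap: 0.0552
```

Call:
{"name": "servo_tool", "arguments": {
  "targets": [
    [[0,0,0,0],[0,0,0,0],[0,0,0,0],[0,0,0,0],[0,0,0,0],[0,0,0,0]]
  ],
  "grip": -1
}}

```text
time_s: 11.85
eef_pos: [0.4435, 0.1311, 0.2509]
ee_rot: [2.064, 2.366, 0.004]
wrist_force: [-0.9, -0.0, 8.4]
finger_gap: 0.0257
```

```bash
python3 - <<'E'
from h import *
s=manip.observe();print(s['time_s'],s['eef_pos'],yawy(),s['wrist_force'],s['torque'],s['finger_gap'])
im,d=grab('wrist');save(im,'w9c.png',(260,150,390,260),6)
E
```

```text
11.85 [0.44353852 0.1311336  0.25092136] (np.float64(7.7932683381871675), array([ 3.39073761e-03,  5.85510258e-04, -9.99994080e-01])) [-8.68375371e-01 -4.94705939e-03  8.38448186e+00] [ 0.03725918  0.47142317 -0.06745583] 0.02574067350529404
```

View pics/w9c.png

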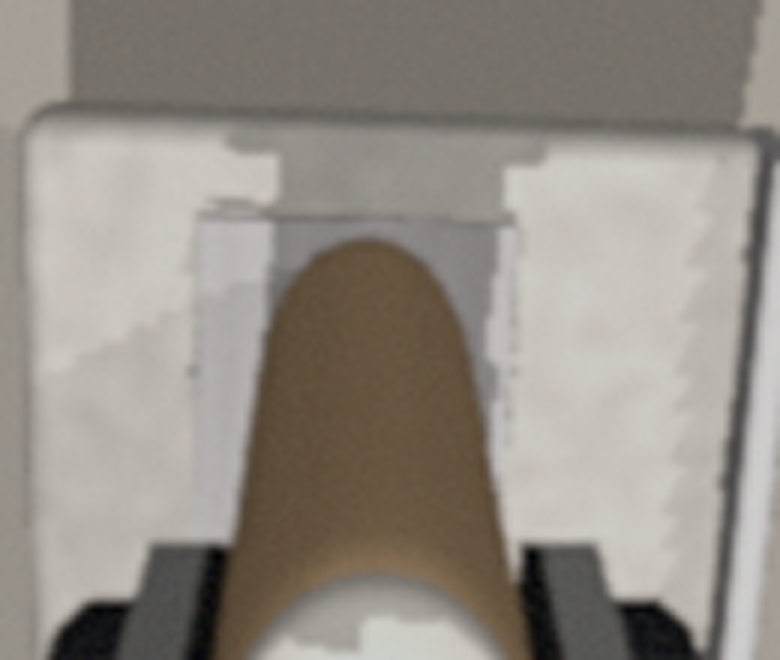

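```bash
python3 - <<'E'
from h import *
im,d,c,K=load('wrist')
def bp(u,v,z):
    r=c[:3,:3]@np.array([(u-K[2])/K[0],(v-K[3])/K[1],1]);return (c[:3,3]+r*(z-c[2,3])/r[2])[:2]*1000
ax=lambda y:np.array([-np.sin(np.radians(y)),np.cos(np.radians(y))])
p=bp(319.2,185.8,.032);a=bp(321.2,190.2,.032)
L,Rr=bp(260+198/6,150+214/6,.032),bp(260+515/6,150+219/6,.032);q=Rr-L
print('pad yaw',np.degrees(np.arctan2(q[1],q[0])),np.linalg.norm(q))
print('pad',p-28*ax(5.7),'bottle',a-26*ax(7.8))
E
```

```text
pad yaw 6.843009688992699 35.242685581006846
pad [442.274668   129.76554226] bottle [444.75748883 129.0233563 ]
```

Call:
{"name": "servo_tool", "arguments": {
  "targets": [
    [[-0.04,0,-0.05,-0.7],[-0.1,0.03,-0.05,-1.5],[-0.14,0.05,-0.05,-2.1],[-0.14,0.05,-0.05,-2.1],[-0.14,0.05,-0.05,-2.1]]
  ]
}}

```text
time_s: 12.4
eef_pos: [0.4425, 0.1316, 0.2509]
ee_rot: [2.107, 2.326, 0.005]
wrist_force: [1.3, -2.3, 7.3]
finger_gap: 0.0254
```

```bash
python3 - <<'E'
from h import *
s=manip.observe();print(s['time_s'],s['eef_pos'],yawy(),s['wrist_force'],s['torque'],s['finger_gap'])
im,d=grab('wrist');save(im,'w10c.png',(260,150,390,260),6)
E
```

```text
12.4 [0.44250069 0.1315982  0.25092358] (np.float64(5.659367082635589), array([ 4.68209515e-03,  3.30838333e-04, -9.99988984e-01])) [ 1.26104735 -2.33488675  7.31350622] [-0.47417338 -0.20300836  0.00781609] 0.025363485307727678
```

View pics/w10c.png

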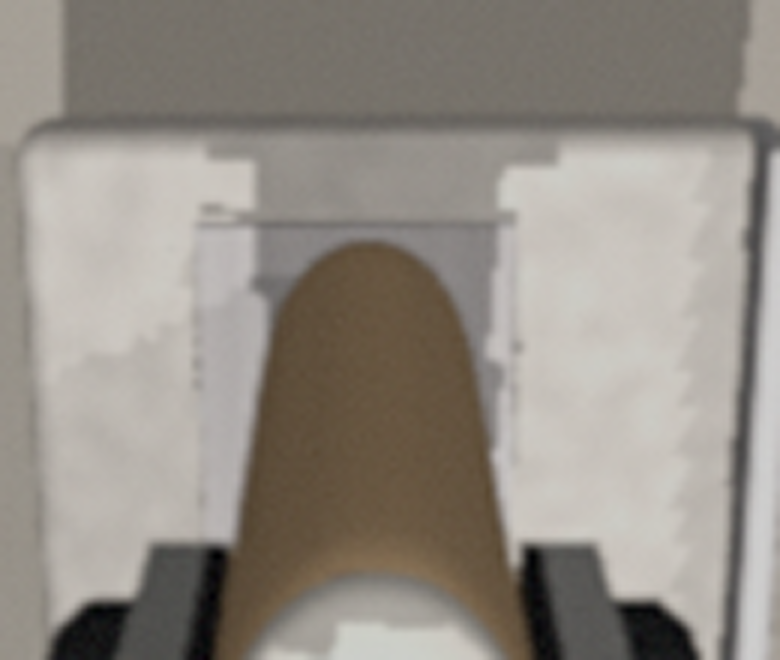

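Call:
{"name": "servo_tool", "arguments": {
  "targets": [
    [[0,0,0.06,0],[-0.06,0,0.08,0],[-0.12,0,0.08,0],[-0.12,0,0.08,0],[-0.12,0,0.08,0]]
  ]
}}

```text
time_s: 12.95
eef_pos: [0.4412, 0.1316, 0.2517]
ee_rot: [2.107, 2.326, 0.005]
wrist_force: [-0.1, 0.5, -0.8]
finger_gap: 0.0258
```

```bash
python3 - <<'E'
from h import *
s=manip.observe();print(s['time_s'],s['eef_pos'],yawy(),s['wrist_force'],s['torque'],s['finger_gap'])
im,d=grab('wrist');save(im,'w11c.png',(260,150,390,260),6)
E
```

```text
12.95 [0.44124159 0.13158523 0.25167534] (np.float64(5.657040129779068), array([ 4.52787753e-03,  2.74885525e-04, -9.99989711e-01])) [-0.13629295  0.4583011  -0.84032687] [ 0.01793571 -0.00950279 -0.03708278] 0.025798056333966292
```

View pics/w11c.png

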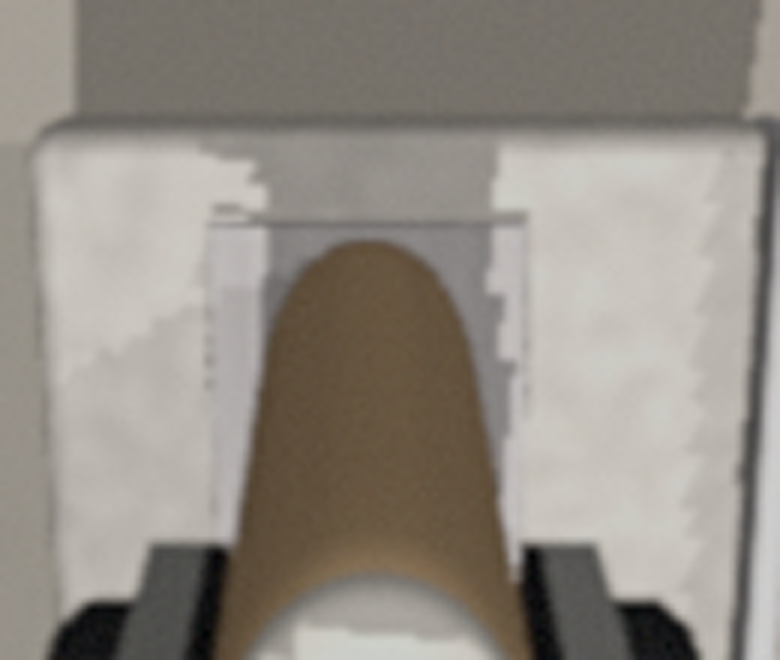

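Call:
{"name": "servo_tool", "arguments": {
  "targets": [
    [[0,0,-0.03,0],[0,0,-0.06,0],[0,0,-0.06,0]]
  ]
}}

```text
time_s: 13.3
eef_pos: [0.4413, 0.1316, 0.251]
ee_rot: [2.107, 2.326, 0.005]
wrist_force: [0.1, 0.2, -0.9]
finger_gap: 0.0253
```

Call:
{"name": "servo_tool", "arguments": {
  "targets": [
    [[0,0,0,0],[0,0,0,0],[0,0,0,0],[0,0,0,0],[0,0,0,0]]
  ],
  "grip": 0.3
}}

```text
time_s: 13.8
eef_pos: [0.4413, 0.1316, 0.2511]
ee_rot: [2.107, 2.326, 0.005]
wrist_force: [0.5, -0.1, -0.6]
finger_gap: 0.0559
```

Call:
{"name": "servo_tool", "arguments": {
  "targets": [
    [[0,0,2,0],[0,0,5,0],[0,0,9,0],[0,0,13,0],[0,0,15,0],[0,-4,15,0],[0,-5,15,0],[0,-5,15,0],[0,-5,15,0]]
  ]
}}

```text
time_s: 14.7
eef_pos: [0.4412, 0.082, 0.4009]
ee_rot: [2.107, 2.326, 0.005]
wrist_force: [-0.3, 0.6, -0.6]
finger_gap: 0.0559
```

```bash
cat > chk.py <<'E'
from h import *
s=manip.observe();print(s['time_s'],s['eef_pos'],yawy(),s['wrist_force'],s['finger_gap'])
im,d=grab('wrist');save(im,'w12.png');P=cloud('wrist');save(im,'w12c.png',(270,60,400,290),2.6)
for y,x in [(.130,.444),(.0685,.4495),(.0065,.456)]:
    for zz in (.111,.1125,.114):
        m=(abs(P[...,0]-x)<.03)&(abs(P[...,1]-y)<.029)&(P[...,2]>zz)&(P[...,2]<.14)
        m=m.astype(np.uint8);n,l,st,_=cv2.connectedComponentsWithStats(m);k=1+np.argmax(st[1:,4])
        Q=P[l==k];h=cv2.convexHull((Q[:,:2]*1000).astype(np.float32));e=cv2.fitEllipseDirect(h);C=np.cov(Q[:,:2].T);w,v=np.linalg.eigh(C)
        print(len(Q),np.round(e[0],1),np.round(e[1],1),round(e[2],1),'pca',np.degrees(np.arctan2(-v[0,1],v[1,1]))%180)
    m=(abs(P[...,0]-x)<.03)&(abs(P[...,1]-y)<.03)&(P[...,2]>.123)&(P[...,2]<.14)
    Q=P[m];r=cv2.minAreaRect((Q[:,:2]*1000).astype(np.float32));print('cap',np.round(r[0],1),np.median(Q[:,2]).round(4))
E
python3 chk.py
```

```text
14.7 [0.44119474 0.08199927 0.40093122] (np.float64(5.649618720961606), array([ 4.33696119e-03,  4.73821558e-04, -9.99990483e-01])) [-0.30834216  0.55804707 -0.62662888] 0.05592739681696133
1445 [443.5 130.3] [26.2 51.6] 5.8 pca 5.689206871493399
1427 [443.6 130.1] [26.  51.3] 5.6 pca 5.403621333083156
1426 [443.6 130.1] [26.  51.3] 5.5 pca 5.350477952652343
cap [444.  130.4] 0.1289
1150 [449.7  67.8] [25.8 51.2] 6.0 pca 5.9476944208321205
1140 [449.7  67.9] [25.8 51.3] 6.0 pca 5.7588015885858
1046 [449.7  68. ] [25.5 50.4] 5.9 pca 6.033575181909053
cap [450.   68.2] 0.1269
949 [455.9   6.3] [25.7 51.5] 5.6 pca 5.546704411757517
937 [455.9   6.2] [25.6 51.4] 5.7 pca 5.447075561860222
861 [455.7   6.4] [24.7 50.7] 5.6 pca 4.567569744937695
cap [456.1   6.7] 0.1267
```

View pics/w12c.png

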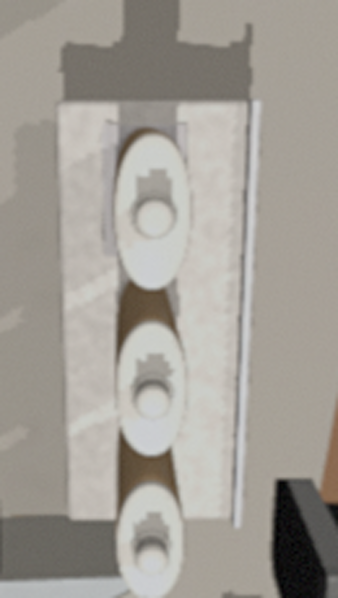

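The row is now good: the caps are collinear and all yaws are about 5.6°. Next is the gauge.

Call:
{"name": "servo_tool", "arguments": {
  "targets": [
    [[0.5,-3,1,0],[1.5,-7,2,-1],[2.5,-11,3,-2],[3.5,-15,4,-3],[4.5,-19,4,-4],[5.5,-23,4,-5],[6.5,-27,4,-6],[7.4,-31,4,-7.5],[7.4,-35.2,4,-7.5],[7.4,-35.2,4,-7.5],[7.4,-35.2,4,-7.5]]
  ],
  "grip": 0.3
}}

```text
time_s: 15.85
eef_pos: [0.5157, -0.2694, 0.4402]
ee_rot: [2.255, 2.185, 0.005]
wrist_force: [0.6, 1.8, 0.1]
finger_gap: 0.0552
```

```bash
python3 - <<'E'
from h import *
s=manip.observe();print(s['time_s'],s['eef_pos'],yawy())
im,d=grab('wrist');save(im,'w13.png');P=cloud('wrist')
m=(abs(P[...,0]-.528)<.05)&(abs(P[...,1]+.228)<.05)
for lo,hi in [(.06,.0735),(.08,.14),(.14,.148),(.149,.16)]:
    Q=P[m&(P[...,2]>lo)&(P[...,2]<hi)]
    if len(Q)>5:
        r=cv2.minAreaRect((Q[:,:2]*1000).astype(np.float32));print(lo,len(Q),np.median(Q[:,2]).round(4),np.round(r[0],1),np.round(r[1],1),round(r[2],1))
E
```

```text
15.85 [ 0.51565915 -0.26944491  0.44015262] (np.float64(-1.804950005618421), array([ 0.00356146,  0.00131927, -0.99999279]))
0.06 1787 0.0711 [ 518.8 -217.6] [79.5 82.3] 2.9
0.08 133 0.1114 [ 509.4 -216.7] [64.5  6.1] 8.8
0.14 560 0.1465 [ 529.  -228.1] [29.9 24.3] 88.1
0.149 317 0.1529 [ 529.9 -228. ] [16.9 19.1] 75.8
```

View pics/w13.png

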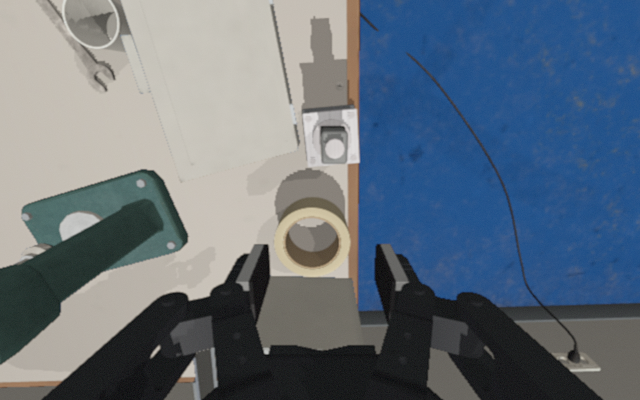

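```bash
python3 - <<'E'
from h import *
P=cloud('wrist')
for u,v in [(290,145),(280,120),(294,110),(292,130),(310,215),(312,240)]: print(u,v,P[v,u].round(3))
E
```

```text
290 145 [ 0.482 -0.233  0.074]
280 120 [ 0.474 -0.205  0.08 ]
294 110 [ 0.483 -0.196  0.002]
292 130 [ 0.485 -0.217  0.07 ]
310 215 [ 0.5   -0.328  0.05 ]
312 240 [ 0.499 -0.387  0.002]
```

Call:
{"name": "servo_tool", "arguments": {
  "targets": [
    [[0.6,2,0,0],[1.22,4.11,0,0],[1.22,4.11,-4,0],[1.22,4.11,-8,0],[1.22,4.11,-10,0],[1.22,4.11,-10,0],[1.22,4.11,-10,0]]
  ]
}}

```text
time_s: 16.6
eef_pos: [0.5286, -0.2262, 0.3414]
ee_rot: [2.251, 2.188, 0.007]
wrist_force: [-0.4, 0.1, 0.6]
finger_gap: 0.0557
```

```bash
python3 - <<'E'
from h import *
s=manip.observe();print(s['time_s'],s['eef_pos'],yawy())
im,d=grab('wrist');save(im,'w14.png')
E
```

```text
16.6 [ 0.52855009 -0.2262432   0.34136609] (np.float64(-1.6154524067438947), array([ 0.00453606,  0.00134992, -0.9999888 ]))
```

View pics/w14.png

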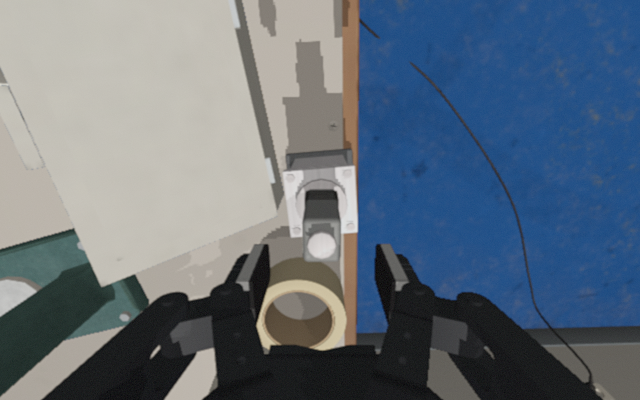

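Call:
{"name": "servo_tool", "arguments": {
  "targets": [
    [[-0.04,-0.2,-2,-0.2],[-0.04,-0.2,-4.5,-0.2],[-0.04,-0.2,-6.5,-0.2],[-0.04,-0.2,-7.5,-0.2],[-0.04,-0.2,-7.5,-0.2],[-0.04,-0.2,-7.5,-0.2]]
  ]
}}

```text
time_s: 17.25
eef_pos: [0.5287, -0.2286, 0.2683]
ee_rot: [2.253, 2.182, 0.008]
wrist_force: [-0.1, -0.1, 0.1]
finger_gap: 0.0555
```

```bash
python3 - <<'E'
from h import *
s=manip.observe();print(s['time_s'],s['eef_pos'],yawy(),s['wrist_force'])
im,d=grab('wrist');save(im,'w15.png')
E
```

```text
17.25 [ 0.52871369 -0.22855939  0.26826795] (np.float64(-1.8380825653288022), array([ 7.03394050e-03,  5.16576829e-05, -9.99975260e-01])) [-0.0515758  -0.06281074  0.13383516]
```

View pics/w15.png

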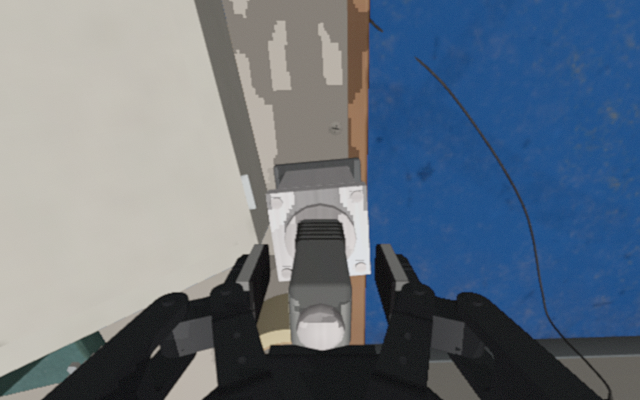

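Call:
{"name": "servo_tool", "arguments": {
  "targets": [
    [[0,0,0,0],[0,0,0,0],[0,0,0,0],[0,0,0,0],[0,0,0,0],[0,0,0,0],[0,0,0,0]]
  ],
  "grip": -1,
  "squeeze": 50
}}

```text
time_s: 18.0
eef_pos: [0.5289, -0.2287, 0.2693]
ee_rot: [2.252, 2.181, 0.008]
wrist_force: [-1.7, 0.6, 10.4]
finger_gap: 0.0236
```

Call:
{"name": "servo_tool", "arguments": {
  "targets": [
    [[0,0,0.5,0],[0,0,1.5,0],[0,0,3,0],[0,0,5,0],[0,0,7,0],[0,0,7,0],[0,0,7,0]]
  ]
}}

```text
time_s: 18.7
eef_pos: [0.5288, -0.2287, 0.34]
ee_rot: [2.252, 2.18, 0.009]
wrist_force: [0.8, -0.5, -1.4]
finger_gap: 0.0232
```

```bash
python3 - <<'E'
from h import *
s=manip.observe();print(s['time_s'],s['eef_pos'],yawy(),s['wrist_force'],s['finger_gap'])
im,d=grab('wrist');save(im,'w16.png')
im,d=grab('scene');save(im,'s16.png',(330,60,450,160),6)
E
```

```text
18.7 [ 0.52884079 -0.228736    0.33996724] (np.float64(-1.8550017410299664), array([ 0.00899356, -0.00146221, -0.99995849])) [ 0.78030013 -0.52453093 -1.39789207] 0.02322949472559968
```

View pics/w16.png

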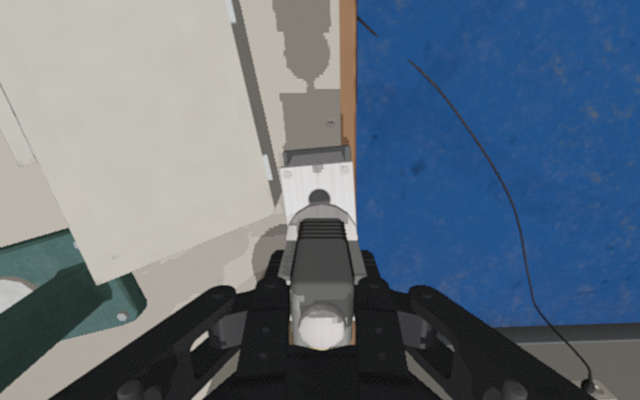

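View pics/s16.png

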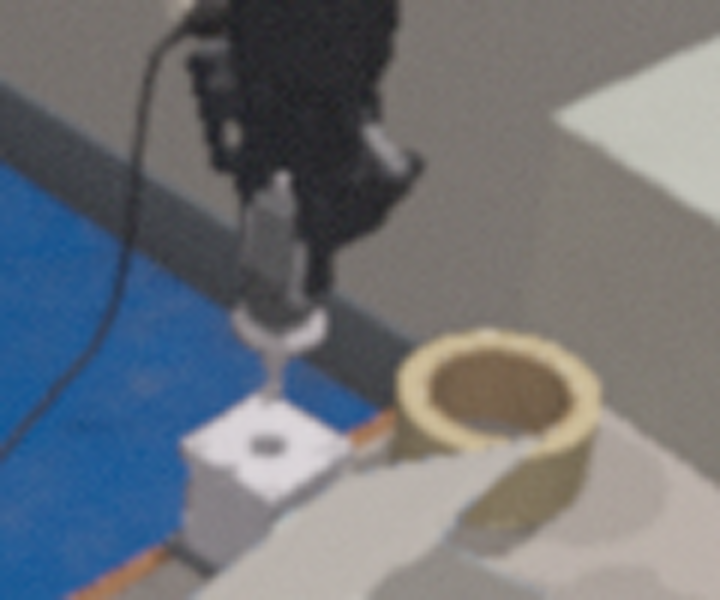

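Call:
{"name": "servo_tool", "arguments": {
  "targets": [
    [[0,0,4,0],[0,2,8,0],[-0.5,5,8,1],[-1.5,9,8,2],[-2.5,13,8,3],[-3.5,17,8,4],[-4.5,21,8,5],[-5.5,25,8,6],[-6.5,29,8,7],[-7.8,33,8,7.5],[-8.8,35.9,8,7.5],[-8.8,35.9,6,7.5],[-8.8,35.9,4.5,7.5],[-8.8,35.9,4.5,7.5],[-8.8,35.9,4.5,7.5],[-8.8,35.9,4.5,7.5]]
  ]
}}

```text
time_s: 20.4
eef_pos: [0.4409, 0.1303, 0.3844]
ee_rot: [2.106, 2.324, 0.009]
wrist_force: [-0.7, -0.4, -0.4]
finger_gap: 0.0234
```

```bash
cat > tip.py <<'E'
from h import *
import sys
k=sys.argv[1]
s=manip.observe();y,z=yawy();e=np.array(s['eef_pos']);print(s['time_s'],e,y,z,s['wrist_force'],s['finger_gap'])
print('tip kin',e+z*.2413)
im,d=grab('scene');save(im,f's{k}.png',(270,130,350,210),8)
im,d=grab('top');save(im,f't{k}.png',(270,170,350,240),8)
im,d=grab('wrist');save(im,f'w{k}.png')
t=e+z*.2413
for n in ('scene','top'): print(n,'tip',proj(n,t),'cap443',proj(n,(.443,.1303,.129)),'x+5',proj(n,(.448,.1303,.129)),'y+5',proj(n,(.443,.1353,.129)))
E
python3 tip.py 17
```

```text
20.4 [0.4408958  0.13030782 0.3844207 ] 5.634171808495822 [ 7.89994062e-03  6.90865021e-04 -9.99968556e-01] [-0.66425404 -0.396254   -0.41525737] 0.023433478500171964
tip kin [0.44280206 0.13047452 0.14312829]
scene tip (np.float64(296.06920376512596), np.float64(188.64220116545835)) cap443 (np.float64(296.25096205169115), np.float64(192.6444862224102)) x+5 (np.float64(294.96861665086465), np.float64(191.53538297519498)) y+5 (np.float64(294.6514546572354), np.float64(193.59779218619346))
top tip (np.float64(297.58060863023525), np.float64(200.6882018733114)) cap443 (np.float64(297.8883619694589), np.float64(201.93170713368693)) x+5 (np.float64(298.2141152983472), np.float64(199.9326545669095)) y+5 (np.float64(295.83902867188834), np.float64(201.6300976594598))
```

View pics/s17.png

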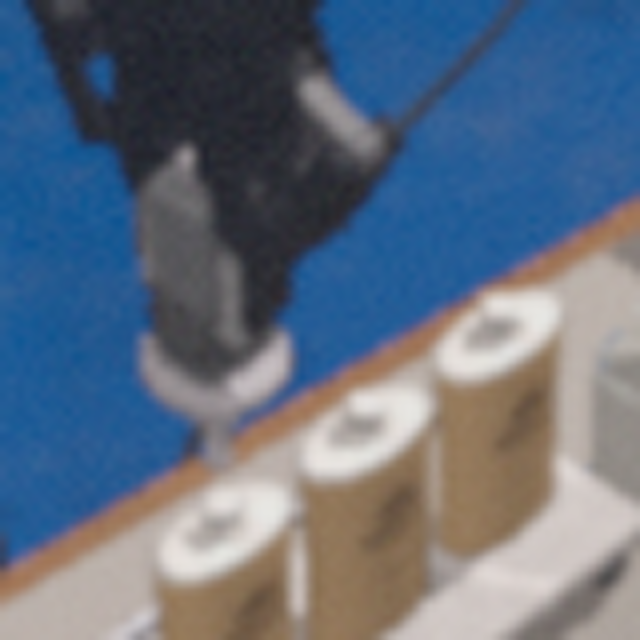

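View pics/t17.png

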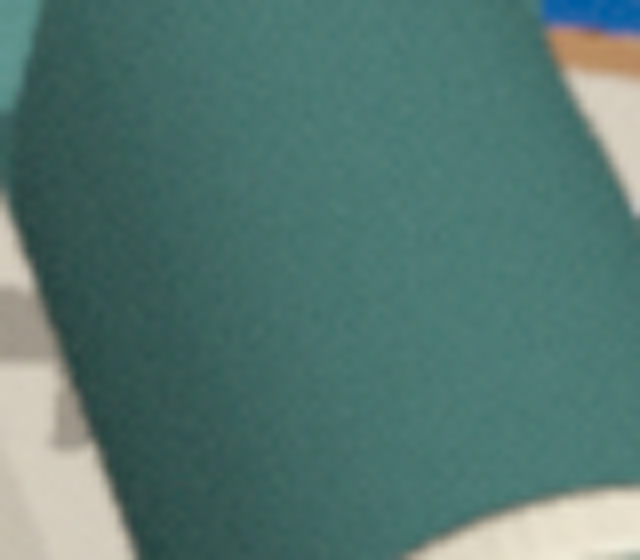

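View pics/w17.png

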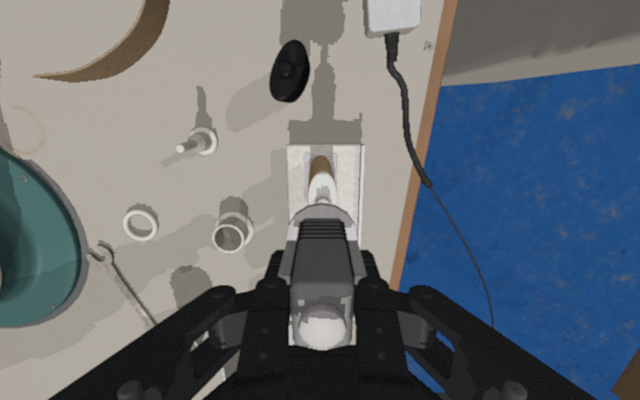

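```bash
python3 - <<'E'
from h import *
im,d,c,K=load('scene');save(im,'s17z.png',(280,175,325,210),17)
P=cloud('scene')
for y,x in [(.130,.443),(.068,.4495),(.0065,.456)]:
    m=(abs(P[...,0]-x)<.016)&(abs(P[...,1]-y)<.016)&(P[...,2]>.1235)&(P[...,2]<.134)
    Q=P[m];v,u=np.nonzero(m);print(len(Q),Q.mean(0).round(4) if len(Q) else 0,(u.mean(),v.mean(),u.min(),u.max(),v.min(),v.max()))
m=(abs(P[...,0]-.443)<.02)&(abs(P[...,1]-.130)<.02)&(P[...,2]>.138)&(P[...,2]<.156)
v,u=np.nonzero(m);Q=P[m];o=np.argsort(v)
for i in o: print(u[i],v[i],Q[i].round(4))
E
```

```text
24 [0.441  0.1295 0.1283] (np.float64(297.0416666666667), np.float64(193.125), np.int64(295), np.int64(299), np.int64(191), np.int64(196))
15 [0.4475 0.066  0.1269] (np.float64(315.1333333333333), np.float64(180.33333333333334), np.int64(313), np.int64(317), np.int64(179), np.int64(182))
15 [0.4529 0.0047 0.1274] (np.float64(331.93333333333334), np.float64(168.26666666666668), np.int64(330), np.int64(334), np.int64(167), np.int64(170))
296 186 [0.4414 0.1314 0.1539]
297 186 [0.4393 0.13   0.1545]
298 186 [0.4381 0.1279 0.154 ]
299 186 [0.4397 0.1236 0.1501]
296 187 [0.4417 0.1313 0.1501]
297 187 [0.4398 0.1297 0.1505]
298 187 [0.4394 0.127  0.1491]
299 187 [0.437  0.1258 0.1501]
296 188 [0.4426 0.1308 0.1457]
297 188 [0.441  0.129  0.1457]
298 188 [0.4381 0.1281 0.1474]
```

View pics/s17z.png

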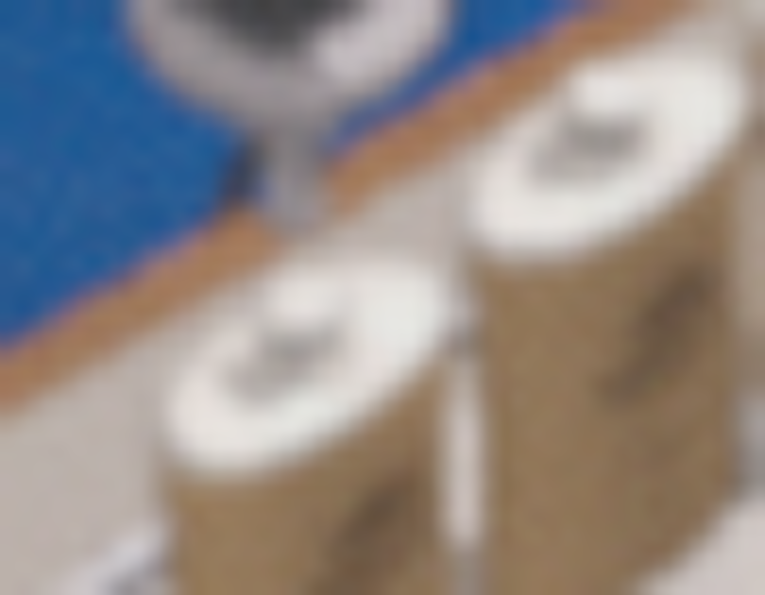

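Call:
{"name": "servo_tool", "arguments": {
  "targets": [
    [[0.05,-0.05,-0.4,0],[0.05,-0.05,-0.8,0],[0.05,-0.05,-1.1,0],[0.05,-0.05,-1.1,0],[0.05,-0.05,-1.1,0]]
  ]
}}

```text
time_s: 21.05
eef_pos: [0.4413, 0.1298, 0.3732]
ee_rot: [2.106, 2.324, 0.009]
wrist_force: [-0.2, -0.2, -1.5]
finger_gap: 0.0234
```

```bash
cat > f.py <<'E'
from h import *
import sys
k=sys.argv[1];F=[];T=[];Z=[]
for i in range(10):
    if i==0: im,d=grab('scene')
    else: manip.grab_frame('scene')
    s=manip.observe();F.append(s['wrist_force']);T.append(s['tau']);Z.append(s['eef_pos'])
y,z=yawy();e=np.mean(Z,0)
print(s['time_s'],'F',np.mean(F,0).round(2),'sd',np.std(F,0).round(2),'tau',np.mean(T,0).round(2)[[1,3]],'tcp',e.round(4),'tip',(e+z*.2413).round(4),z.round(4))
save(im,f's{k}z.png',(280,165,325,210),13)
E
python3 f.py 18
```

```text
21.55 F [-0.21  0.23 -1.43] sd [0.41 0.53 0.42] tau [-51.82 -39.82] tcp [0.4413 0.1298 0.3734] tip [0.4433 0.1299 0.1321] [ 8.2e-03  5.0e-04 -1.0e+00]
```

View pics/s18z.png

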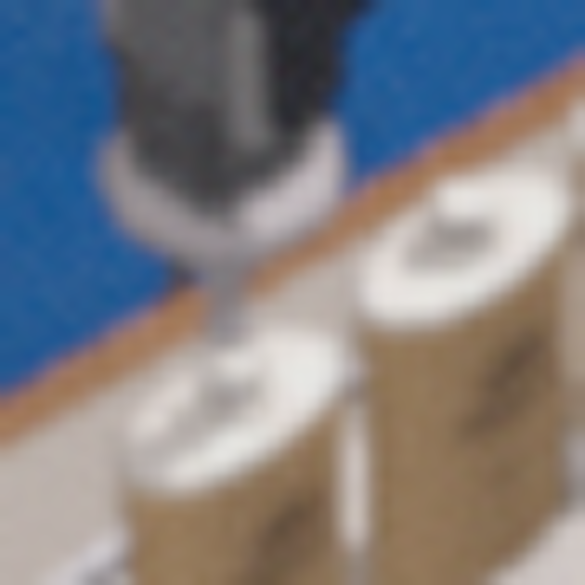

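Call:
{"name": "servo_tool", "arguments": {
  "targets": [
    [[0,0,-0.2,0],[0,0,-0.4,0],[0,0,-0.6,0],[0,0,-0.6,0]]
  ]
}}

```text
time_s: 21.95
eef_pos: [0.4413, 0.1298, 0.3671]
ee_rot: [2.106, 2.324, 0.009]
wrist_force: [1.0, 0.2, 0.8]
finger_gap: 0.0237
```

```bash
python3 f.py 19
```

```text
22.45 F [-0.03 -0.35  0.61] sd [0.4  0.43 0.64] tau [-51.55 -38.57] tcp [0.4413 0.1298 0.3674] tip [0.4433 0.1299 0.1261] [ 8.3e-03  4.0e-04 -1.0e+00]
```

View pics/s19z.png

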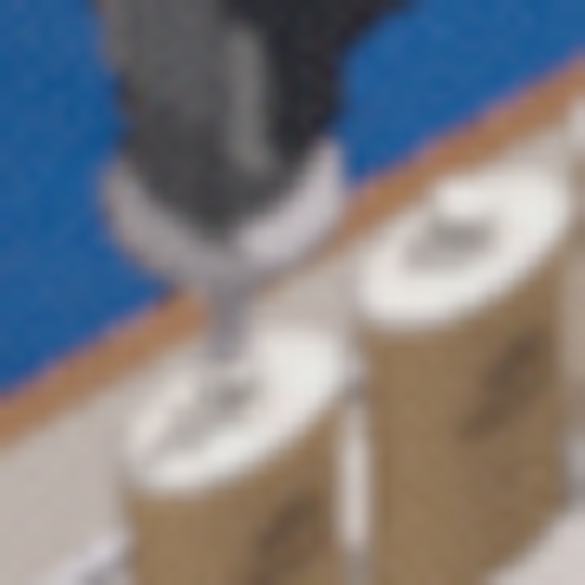

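Call:
{"name": "servo_tool", "arguments": {
  "targets": [
    [[0,0,-0.15,0],[0,0,-0.33,0],[0,0,-0.33,0],[0,0,-0.33,0]]
  ]
}}

```text
time_s: 22.85
eef_pos: [0.4413, 0.1298, 0.3641]
ee_rot: [2.106, 2.324, 0.009]
wrist_force: [-0.3, 0.5, 2.0]
finger_gap: 0.0237
```

```bash
python3 f.py 20; python3 f.py 21
```

```text
23.35 F [ 0.07 -0.13  2.01] sd [0.49 0.29 0.59] tau [-51.51 -37.95] tcp [0.4413 0.1298 0.3641] tip [0.4434 0.1299 0.1228] [ 8.4e-03  5.0e-04 -1.0e+00]
23.85 F [ 0.18 -0.09  1.84] sd [0.57 0.38 0.57] tau [-51.54 -37.92] tcp [0.4413 0.1298 0.3641] tip [0.4433 0.1299 0.1228] [ 8.3e-03  5.0e-04 -1.0e+00]
```

View pics/s21z.png

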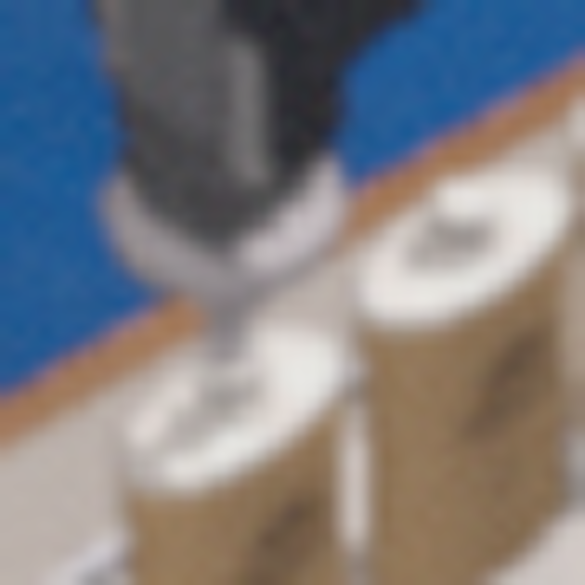

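```bash
python3 -c "
from cell import manip
print(manip.sign_off())"
```

```text
the job is handed in; nothing more can be done
None
```

The loose bottle stands on the bare pad at the left (+y) end of the shelf and has been released. The gauge is held upright on its cap with the plunger about half pressed. I handed in at about 24 s of the 54 s allowed.

- **Placement:** My first release left the bottle about 2° out of square, so I regrasped it, turned it and recentred it on the pad. After that its yaw read about 5.5°, against about 5.9° and 5.5° for its neighbours. The three caps lay in line within about 0.5 mm, and the cap top was at 129 mm as it should be. I did not touch the two row bottles or the black look-alike.
- **Gauge press:** The force on the cap averages about 3.4 N above the free-hanging baseline, which is about 5.6 mm of travel. The height of the arm suggests about 6.2 mm. Half travel is 6 mm at 3.5 N.
- **Gauge position:** In the last scene picture the tip sits within about 1 mm of the cap's middle. The gauge leans about 0.5°.
- **Disagreement:** In x, the wrist camera and the arm's own position readings differed by up to 2 mm. I aimed between the two and checked the tip against the cap in the scene camera. The top camera could not see the tip because the arm was in the way.

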